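Fit the tube plate on the bench shaker

TASK

Pick the tube plate up by its handle and lay it gently between the guide rails of the shaker, at their end nearest you, so that it rests on top of the three locating pins. Then slide it away from you along the rails, feeling for the pins and never forcing it against them, until its three holes find them and it drops down flat on the deck; leave it there, and leave the other things where they are.

Things in the scene. Friction and masses are not known exactly. Their poses are not given: they have to be found in the camera images.
- handle (a point): Centre of the tube plate's handle, an upright black block 18 mm thick (x), 46 mm wide (y), 44 mm tall in the middle of the plate; the point is half-way up, 22 mm above the plate's top, 27 mm above its underside. Axes are the plate's: x along its length towards the end with the pair of holes, z up. x points away from the robot at the start (within 0.3 rad), and so also when fitted.
- tube_plate: Loose aluminium plate 130 (x) x 100 (y) x 5 mm, about 0.3 kg, lying flat; origin at the centre of its underside. Three through holes 14 mm wide: a pair at x = 24, y = +-34 mm, one at x = -52, y = 0. Six open grey tube cups, 19 mm wide and 20 mm tall, stand on it at y = +-36 mm, x = 50, -8 and -46 mm.
- shaker: Fixed white box 190 (x) x 150 (y) mm with a flat metal deck 56 mm above the counter; origin at the centre of its footprint. Two guide rails run along the deck (x -83 to 83 mm), 102.5 mm apart inside (plate play 1.2 mm a side), 14 mm high, with a flared lead-in above to 22 mm over the deck, 5 mm outwards.
- deck (a point): Centre of the deck's top face; x along the rails, away from the robot, z up. Three steel pins 10.5 mm wide, 7 mm high, stand here in the pattern of the plate's holes, clamped at a place along x that varies and is not reported: the plate seats with its centre somewhere from x = -6 to x = +16 mm. Handle centre 34 mm above this point when the plate rests on the pins, 27 mm when seated.
- lay_point (a point): Where the handle's centre is when the plate is first laid on the pins: 16 mm nearer than the deck's centre, 34 mm above the deck (plate's near edge about level with the rails' near ends). It rests level there on all three pins and must be slid 10 to 32 mm in the deck's +x. It slides with 1 to 4 N, falls 7 mm by its own weight if not held up, and the pins then stop it firmly.
- sample_cup: Loose lidded sample cup, 48 mm across, 66 mm tall, standing on the counter; origin at the centre of its underside. Leave it alone.
- steel_tin: Loose small round tin, 32 mm across, 33 mm tall; origin at the centre of its underside. Leave it alone.
- tally_counter: Loose hand tally counter, 45 x 64 x 27 mm; origin at the centre of its underside. Leave it alone.
- slide_box: Loose carton of glass slides, 58 x 82 x 38 mm; origin at the centre of its underside. Leave it alone.
- small_carton: Loose small carton, 34 x 55 x 20 mm; origin at the centre of its underside. Leave it alone.

How it is judged:
By the outcome, as a careful person would: the job done as asked, in the order asked, and still so for the second after the job is handed in, with the robot touching nothing.
It also fails if it takes over 58 s, if anything falls off the work surface, if the arm or the gripper's body presses on something with over 40 N, if the wrist force passes 120 N, or if a joint passes its speed limit or range.

ROBOT

A 6-joint arm with a two-finger parallel gripper is mounted at the origin on a cart in front of the work surface, level with it; the furniture and walls round the work are solid. World frame = base frame: x ahead of the robot, y to its left, z up, the work surface at z = 0. Lengths are in m, angles in rad, forces in N, time in s.
With the tool pointing down it reaches from about 0.375 to 0.975 m from the base axis. Payload 3.8 kg.
Tool frame: the origin (TCP) lies on the centre line of the jaws, within the pads' length; the fingertips stand 25 mm ahead of it and the grasp point (between the pads) lies 6 mm ahead of it; z points along the fingers, y is the line along which they close (so a half turn about z gives the same grasp; the last joint's range is limited). The gripper opens to 85 mm and grips with 20 to 120 N. Pads are 22 mm wide; open, the fingers measure 114 mm over their backs; the gripper's body (76 mm by 85 mm) begins 54 mm behind the grasp point. The pads swing forward as they close: fully open they stand 13 mm farther back than shut.
Start: joints at [1.173, 0.264, 1.604, -0, 1.274, -0.037], TCP at [0.238, 0.632, 0.256] pointing down, gripper open.
Joint ranges: [-2.63, 2.63], [-0.94, 2.18], [0.31, 2.57], [-1.31, 4.45], [0, 2.66], [-2.55, 2.55]. Speed limits (rad/s): [2.57, 2.57, 3.14, 3.14, 3.14, 3.14].

INTERFACE

Orientations are given as a rotation vector (axis times angle).
In Python, from workcell import bot gives the robot as it stands. The module is installed in compiled form; this text tells all that it offers.
- The arm moves only by the tool play_rows, never from a script. Its argument "commands" is a list that holds one entry, the list of rows, each a list of 7 numbers: the shift along the tool's x, y, z as a fraction of full scale, then the turn, a rotation vector about the tool's x, y, z as a fraction of full scale, then the closure, from -1 (fully open) to 1 (shut). A call has 1 to 8 rows; each row is the pose to reach, as a shift and turn from the pose commanded when the call began, along the tool's axes at that moment, turning the shorter way round; what a row does not reach only later rows make up. Full scale, the value 1, is 60 cm for a shift and 180 degrees for a turn. A row lasts 1/10 s, in which the tool goes at most 50 mm and 8.59 degrees, less where a joint would pass 70% of its speed; a pose out of reach is approached as far as the arm can. A call with a number of a shift or a turn outside -1 to 1 is refused whole. A call with a gripper value outside its range is refused whole. The fingers move at their own pace and stop on an object; "force" is the grip in N (left out, the last holds). Time passes only in rows, so rows that repeat a pose let the fingers close. It gives the time, the measured TCP pose, the force, the opening and the grip force at its end, in the units of the state.
- bot.read_state(): the state, without advancing time (a new reading comes with each control period).
- bot.read_camera(name): name is "scene" or "top" or "wrist"; returns the picture (400x640x3 uint8, blue, green, red); there is no depth.
- bot.camera_params(name): a dict with "fov_y" (degrees; the focal length in pixels is half the picture's height over the tangent of half this angle, whatever the lens; pixels are square), "cx", "cy" (the principal point, pixels), "rvec" (rotation vector, rad) and "tvec" (3), from world to camera coordinates, as OpenCV has them. Camera axes: x right, y down, z forward; pixel columns grow to the right and rows downward; lengths in m; the calibration is good to about 2 mm. A picture is of the moment at which its call begins: read the wrist's pose just before it. camera_params takes no time and is no camera call; for the wrist camera it gives the pose at the moment of the call.
- bot.finish_job(): hands the job in; it is judged then, once.
The state is a dict: "time": time; "q": joint angles; "joint_vel": joint speeds; "joint_torque": joint torques, N m; "tool_pos": TCP position; "tcp_rot": TCP orientation; "wrist_force": force on the tool from outside, world axes, zero at the start; "torque": the same for the moment, N m; "width": opening from 0.0 (shut) to 1.0 (fully open); "grip_force": force on a finger pad.
Only numpy, scipy, OpenCV 4.12 (cv2) and the standard library are available. Lean on these libraries where they do the work, as an engineer would, in place of code of your own. Each camera call takes 0.05 s, during which the arm holds its last target. There are 200 camera calls.

## Working session

There is one attempt and no reset: what is moved stays moved. The work goes in short steps, Python scripts to look and compute and a tool call to move; the robot and the scene stay as the last step left them, time stands still between calls to the robot, and variables do not carry over. Pictures are saved under pics/ and viewed, at most 10 in all, crops included, and the job is handed in when it is done.

Besides the shell and the picture viewer there is one more tool, called after "Call:" in YAML: its name, and indented under it one key for each argument. play_rows: Moves the arm, as the interface text tells. Its arguments: {"type":"object","properties":{"commands":{"type":"array"},"force":{"type":"number"}},"required":["commands"]}

```bash
mkdir -p pics; cat > h.py <<'E'
import numpy as np, cv2
from workcell import bot
from scipy.spatial.transform import Rotation as R
def cam(n):
    p=bot.camera_params(n); return p
def ray(p,u,v,shape=(400,640)):
    f=shape[0]/2/np.tan(np.radians(p['fov_y'])/2)
    Rm=R.from_rotvec(np.ravel(p['rvec'])).as_matrix(); t=np.ravel(p['tvec'])
    d=Rm.T@np.array([(u-p['cx'])/f,(v-p['cy'])/f,1]); return -Rm.T@t,d
def onz(p,u,v,z):
    o,d=ray(p,u,v); return o+d*(z-o[2])/d[2]
def proj(p,X):
    f=200/np.tan(np.radians(p['fov_y'])/2)
    c=R.from_rotvec(np.ravel(p['rvec'])).apply(np.atleast_2d(X))+np.ravel(p['tvec'])
    return np.c_[p['cx']+f*c[:,0]/c[:,2],p['cy']+f*c[:,1]/c[:,2]]
E
python3 - <<'E'
from h import *
s=bot.read_state();print({k:np.round(v,3) for k,v in s.items()})
for n in ['top','scene']:
    im=bot.read_camera(n);cv2.imwrite(f'pics/{n}0.png',im);print(n,cam(n))
E
```

```text
{'time': np.float64(0.0), 'q': array([ 1.173,  0.265,  1.605,  0.   ,  1.274, -0.037]), 'joint_vel': array([ 0.002,  0.   ,  0.   ,  0.001, -0.001, -0.   ]), 'joint_torque': array([-0.0000e+00, -5.1510e+01, -3.6732e+01, -1.0000e-03,  1.3000e-02,
       -0.0000e+00]), 'tool_pos': array([0.238, 0.631, 0.255]), 'tcp_rot': array([-5.64e-01, -3.09e+00,  3.00e-03]), 'wrist_force': array([-0.105, -0.541, -0.411]), 'torque': array([ 0.017,  0.019, -0.006]), 'grip_force': np.float64(0.0), 'width': np.float64(0.997)}
top {'fov_y': 49.41916731882313, 'cx': 323.57757099692856, 'cy': 201.70178394455132, 'rvec': array([ 2.18383873, -2.16345615,  0.14261886]), 'tvec': array([0.09645388, 0.58336911, 1.44619588])}
scene {'fov_y': 54.18310913449796, 'cx': 315.7518238048305, 'cy': 199.33076756982868, 'rvec': array([ 2.13550744, -0.98341819,  0.40307416]), 'tvec': array([-0.29918279,  0.41229095,  0.85360334])}
```

View pics/top0.png

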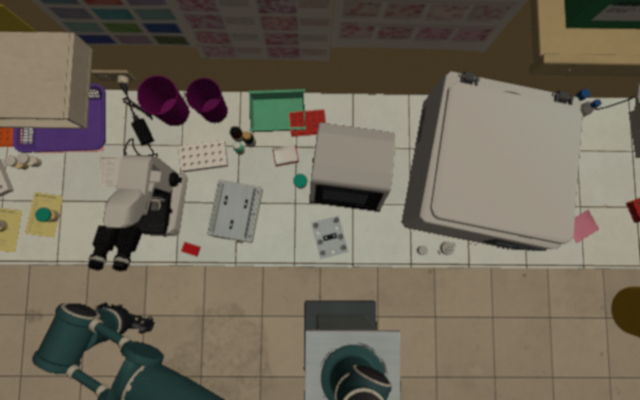

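View pics/scene0.png

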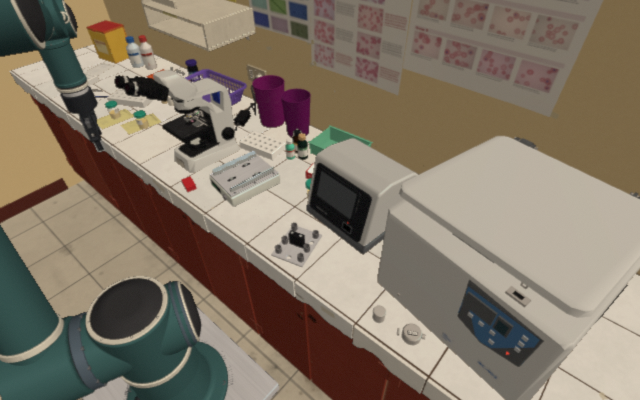

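The top view shows the plate near pixel (329,237) with its handle at its centre, and the shaker near (235,211). The scene view shows the plate at (297,243) and the shaker at (245,177). I'll measure both roughly, then go above the plate.

```bash
python3 - <<'E'
from h import *
p=cam('top'); im=cv2.imread('pics/top0.png')
for n,u,v,z in [('handle',329,236.5,.049),('deckmid',235,211,.056),('box front L',311,205,.15),('box front R',381,210,.15),('handle',329,236.5,.03)]:
    print(n,onz(p,u,v,z).round(3))
c=cv2.resize(im[170:265,180:360],None,fx=4.4,fy=4.4,interpolation=cv2.INTER_CUBIC); cv2.imwrite('pics/c1.png',c)
p=cam('scene'); 
g=cv2.cvtColor(im,cv2.COLOR_BGR2GRAY)
m=(g[215:262,305:355]<50).astype(np.uint8); n,l,st,ce=cv2.connectedComponentsWithStats(m); print([(st[i,4],ce[i]+[305,215]) for i in range(1,n)])
print(onz(p,297,239,.03))
E
```

```text
handle [0.464 0.083 0.049]
deckmid [0.546 0.396 0.056]
box front L [0.558 0.143 0.15 ]
box front R [ 0.545 -0.076  0.15 ]
handle [0.465 0.083 0.03 ]
[(np.int32(18), array([329.72222222, 236.55555556]))]
[0.4641692  0.07843036 0.03      ]
```

View pics/c1.png

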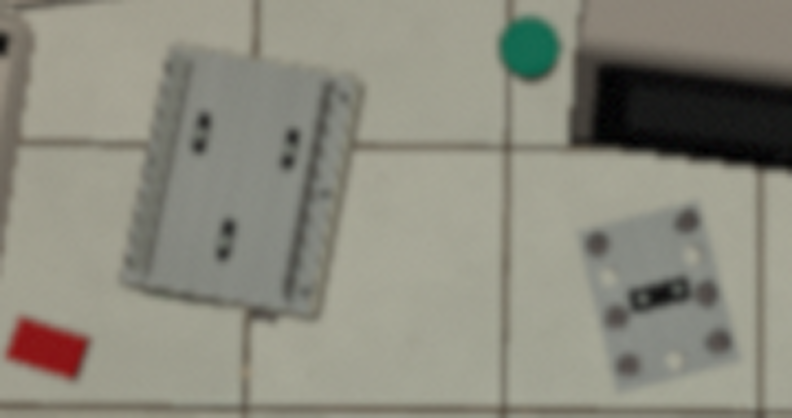

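Rails run at about -13° yaw and the plate at about +14°. The pin slots on the deck are at crop (201,133), (290,148) and (226,240). I'll compute the move to hover over the plate.

```bash
cat >> h.py <<'E'
def goto(pos,yaw_y,pr=True):
    """rows values for TCP pos with tool down and tool y at world angle yaw_y (or +pi)"""
    s=bot.read_state(); R0=R.from_rotvec(s['tcp_rot']).as_matrix()
    best=None
    for a in (yaw_y,yaw_y+np.pi):
        y=np.array([np.cos(a),np.sin(a),0]); z=np.array([0,0,-1.]); x=np.cross(y,z)
        rv=R.from_matrix(R0.T@np.c_[x,y,z]).as_rotvec()/np.pi
        print('opt',np.round(rv,4))
    d=R0.T@(np.array(pos)-s['tool_pos'])/.6
    print('shift',np.round(d,4),'tool',s['tool_pos'].round(4),'q',np.round(s['q'],2),'F',s['wrist_force'].round(2),'t',round(float(s['time']),2),'tooly',np.round(R0[:,1],4),'tz',np.round(R0[:,2],4))
E
python3 - <<'E'
from h import *
p=cam('top')
C=lambda u,v,z:onz(p,180+(u+.5)/4.4-.5,170+(v+.5)/4.4-.5,z)[:2]
a=C(620,388,.005);b=C(738,355,.005);c=C(698,205,.005);d=C(580,236,.005)
print('plate',(a+b+c+d)/4,a,b,c,d); e=c+d-a-b; yp=np.arctan2(e[1],e[0]); print('yaw',yp)
r1=C(120,285,.078);r2=C(175,45,.078);r3=C(318,318,.078);r4=C(362,85,.078)
for u,v in((r1,r2),(r3,r4)): print('rail',u,v,np.arctan2(*(v-u)[::-1]))
for q in ((201,133),(290,148),(226,240)): print('pin',C(*q,.063))
goto([.464,.083,.25],yp)
E
```

```text
plate [0.46440619 0.08046459] [0.39275384 0.11023786] [0.41893281 0.01869432] [0.53556984 0.05035514] [0.51036827 0.14257105]
yaw 0.26667811616381626
rail [0.46649136 0.4808422 ] [0.64607227 0.44666439] -0.1880706159165636
rail [0.44350252 0.3345804 ] [0.61740671 0.30634864] -0.16093688284488755
pin [0.5816867 0.4281963]
pin [0.5710296 0.3611139]
pin [0.5012981  0.40689876]
opt [-6.000e-04  3.000e-04  3.003e-01]
opt [-3.000e-04 -7.000e-04 -6.997e-01]
shift [-0.6747 -0.7215  0.0099] tool [0.2381 0.631  0.255 ] q [ 1.17  0.26  1.61 -0.    1.27 -0.04] F [-0.38  0.5  -0.07] t 0.1 tooly [ 0.353   0.9356 -0.0021] tz [-8.0e-04 -1.9e-03 -1.0e+00]
```

Call:
play_rows:
  commands:
    - [[-0.675, -0.72, 0.01, 0, 0, 0.3, -0.3], [-0.675, -0.72, 0.01, 0, 0, 0.3, -0.3], [-0.675, -0.72, 0.01, 0, 0, 0.3, -0.3], [-0.675, -0.72, 0.01, 0, 0, 0.3, -0.3], [-0.675, -0.72, 0.01, 0, 0, 0.3, -0.3], [-0.675, -0.72, 0.01, 0, 0, 0.3, -0.3], [-0.675, -0.72, 0.01, 0, 0, 0.3, -0.3], [-0.675, -0.72, 0.01, 0, 0, 0.3, -0.3]]

```text
time: 0.9
tool_pos: [0.3913, 0.2599, 0.2519]
tcp_rot: [1.906, 2.497, -0.0]
wrist_force: [0.8, 0.3, 0.1]
width: 0.65
grip_force: 0.0
```

```bash
python3 -c "
from h import *
goto([.464,.082,.25],.267)"
```

```text
opt [-0.      0.0001  0.    ]
opt [-1.e-04 -1.e-04 -1.e+00]
shift [-0.318   0.0387  0.0032] tool [0.3913 0.2599 0.2519] q [ 0.53 -0.13  2.03 -0.    1.24  0.27] F [0.8  0.33 0.09] t 0.9 tooly [ 9.645e-01  2.639e-01 -1.000e-04] tz [-1.e-04 -2.e-04 -1.e+00]
```

Call:
play_rows:
  commands:
    - [[-0.318, 0.04, 0.003, 0, 0, 0, -0.3], [-0.318, 0.04, 0.003, 0, 0, 0, -0.3], [-0.318, 0.04, 0.003, 0, 0, 0, -0.3], [-0.318, 0.04, 0.003, 0, 0, 0, -0.3], [-0.318, 0.04, 0.003, 0, 0, 0, -0.3], [-0.318, 0.04, 0.003, 0, 0, 0, -0.3]]

```text
time: 1.5
tool_pos: [0.4646, 0.0835, 0.25]
tcp_rot: [-1.908, -2.494, 0.001]
wrist_force: [-0.1, -0.1, -0.4]
width: 0.654
grip_force: 0.0
```

```bash
python3 -c "
from h import *
p=cam('wrist');im=bot.read_camera('wrist');cv2.imwrite('pics/w1.png',im);np.save('w1.npy',p,allow_pickle=True);print(p)
goto([.464,.082,.25],.267)"
```

```text
{'fov_y': 70.79617546832026, 'cx': 318.2955744346291, 'cy': 203.39714537567522, 'rvec': array([-2.80089504, -0.37274452, -0.05863633]), 'tvec': array([-0.46926809, -0.0765879 ,  0.363062  ])}
opt [-0.0003 -0.0003 -0.0002]
opt [-4.000e-04  5.000e-04  9.998e-01]
shift [-0.0038 -0.0016 -0.    ] tool [0.4643 0.0844 0.25  ] q [ 0.13 -0.12  2.03  0.    1.24 -0.14] F [-0.09  0.28  0.93] t 1.55 tooly [ 0.9647  0.2633 -0.001 ] tz [-1.2e-03  6.0e-04 -1.0e+00]
```

View pics/w1.png

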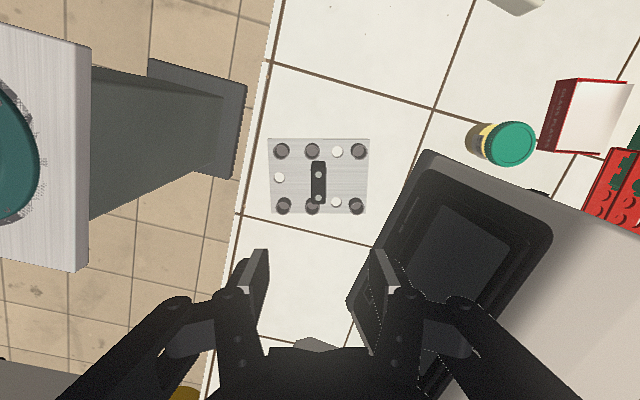

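The wrist view shows the plate with corners near (268,139) and (367,213), holes at (279,178), (337,152), (336,202), and the handle around (318,182).

```bash
python3 - <<'E'
from h import *
p=np.load('w1.npy',allow_pickle=True).item(); im=cv2.imread('pics/w1.png'); g=cv2.cvtColor(im,cv2.COLOR_BGR2GRAY)
pts=[]
for (u,v) in((279,178),(337,152),(336,202)):
    w=g[v-9:v+10,u-9:u+10].astype(float); t=(w.max()+np.median(w))/2; m=(w>t).astype(np.uint8)
    n,l,st,ce=cv2.connectedComponentsWithStats(m); k=1+np.argmin(np.hypot(*(ce[1:]-9).T)); c=ce[k]+[u-9,v-9]; pts.append(onz(p,*c,.004)[:2]); print(c,st[k])
print(np.round(pts,4))
M=np.array([[-.052,0],[.024,.034],[.024,-.034]])
# tool image: determine which of pair is +y by world position
P=np.array(pts); best=None
for o in ([0,1,2],[0,2,1]):
    Q=P[o]; a=M-M.mean(0); b=Q-Q.mean(0)
    th=np.arctan2((a[:,0]*b[:,1]-a[:,1]*b[:,0]).sum(),(a*b).sum()); c,s_=np.cos(th),np.sin(th); Rm=np.array([[c,-s_],[s_,c]])
    t=Q.mean(0)-Rm@M.mean(0); r=Q-(M@Rm.T+t); print(t,th,np.abs(r).max()*1e3)
    if best is None or np.abs(r).max()<best[0]: best=(np.abs(r).max(),t,th)
# handle top rectangle
m=(g[150:215,300:336]<60).astype(np.uint8);n,l,st,ce=cv2.connectedComponentsWithStats(m);k=1+np.argmax(st[1:,4]);print('handle comp',st[k],ce[k]+[300,150])
t,th=best[1:]
print('pred handle top px',proj(p,[[*t,.049],[*t,.005]]))
goto([*t,.034],th)
E
```

```text
[279.01470588 176.63235294] [ 5  3  9 10 68]
[336.65432099 150.7037037 ] [ 4  3 10 10 81]
[335.47540984 201.19672131] [ 4  4 10  9 61]
[[0.4138 0.0686]
 [0.4778 0.1212]
 [0.4954 0.0554]]
[0.46360833 0.08205913] 0.26295532842827235 0.4030942932645165
[0.46360658 0.08206555] 0.2679398211683564 65.82241383488642
handle comp [11 17  1 31 31] [311. 182.]
pred handle top px [[317.9805588  185.21952654]
 [318.04279634 176.82971242]]
opt [-0.0003 -0.0003  0.0011]
opt [ 4.000e-04 -5.000e-04 -9.989e-01]
shift [-0.0038 -0.0019  0.36  ] tool [0.4643 0.0844 0.25  ] q [ 0.13 -0.12  2.03  0.    1.24 -0.14] F [-0.09  0.28  0.93] t 1.55 tooly [ 0.9647  0.2633 -0.001 ] tz [-1.2e-03  6.0e-04 -1.0e+00]
```

Call:
play_rows:
  commands:
    - [[-0.0038, -0.0019, 0.08, 0, 0, 0.001, -0.3], [-0.0038, -0.0019, 0.16, 0, 0, 0.001, -0.3], [-0.0038, -0.0019, 0.23, 0, 0, 0.001, -0.3], [-0.0038, -0.0019, 0.29, 0, 0, 0.001, -0.3], [-0.0038, -0.0019, 0.33, 0, 0, 0.001, -0.3], [-0.0038, -0.0019, 0.35, 0, 0, 0.001, -0.3], [-0.0038, -0.0019, 0.353, 0, 0, 0.001, -0.3], [-0.0038, -0.0019, 0.353, 0, 0, 0.001, -0.3]]
  force: 40

```text
time: 2.35
tool_pos: [0.4648, 0.0826, 0.0393]
tcp_rot: [1.907, 2.496, 0.001]
wrist_force: [0.3, 0.8, 1.4]
width: 0.654
grip_force: 0.0
```

```bash
python3 -c "
from h import *
p=cam('wrist');im=bot.read_camera('wrist');cv2.imwrite('pics/w2.png',im)
goto([.4636,.0821,.038],.263)"
```

```text
opt [0.0007 0.0001 0.0007]
opt [-1.000e-04  1.200e-03 -9.993e-01]
shift [ 0.0001 -0.0032  0.0032] tool [0.4655 0.0825 0.0399] q [ 0.12  0.13  2.21  0.    0.79 -0.14] F [ 0.09 -0.36 -0.2 ] t 2.4 tooly [0.965  0.2622 0.0023] tz [ 2.3e-03  4.0e-04 -1.0e+00]
```

View pics/w2.png

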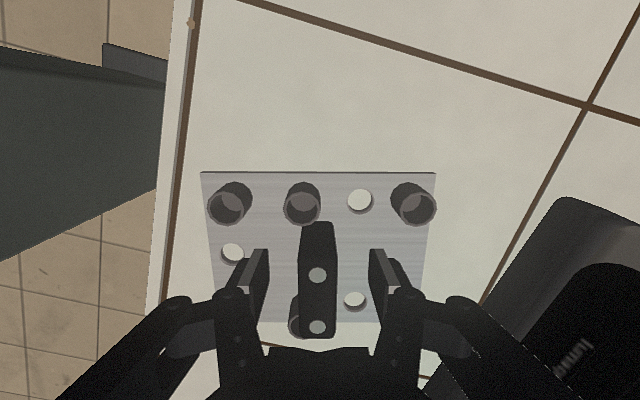

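The fingers straddle the handle centrally (handle at columns 299–337, pads at 250 and 385). Closing now.

Call:
play_rows:
  commands:
    - [[0, 0, 0, 0, 0, 0, 1], [0, 0, 0, 0, 0, 0, 1], [0, 0, 0, 0, 0, 0, 1], [0, 0, 0, 0, 0, 0, 1], [0, 0, 0, 0, 0, 0, 1]]
  force: 50

```text
time: 2.9
tool_pos: [0.4654, 0.0818, 0.0399]
tcp_rot: [1.909, 2.493, 0.002]
wrist_force: [-1.3, 0.5, 6.3]
width: 0.208
grip_force: 51.2
```

```bash
python3 -c "
from h import *
print(bot.read_state()['width'],bot.read_state()['grip_force'])
goto([.4636,.0821,.20],.263)"
```

```text
0.2084591860823182 51.172213554382324
opt [0.0006 0.0001 0.0003]
opt [-1.000e-04  1.000e-03 -9.997e-01]
shift [ 0.0011 -0.0022 -0.2669] tool [0.4654 0.0818 0.0399] q [ 0.12  0.13  2.21  0.    0.79 -0.14] F [-1.31  0.49  6.29] t 2.9 tooly [0.9653 0.261  0.002 ] tz [ 2.e-03  3.e-04 -1.e+00]
```

Call:
play_rows:
  commands:
    - [[0, 0, -0.01, 0, 0, 0, 1], [0, 0, -0.04, 0, 0, 0, 1], [0, 0, -0.11, 0, 0, 0, 1], [0, 0, -0.18, 0, 0, 0, 1], [0.04, 0, -0.25, 0, 0, 0.03, 1], [0.12, 0, -0.27, 0, 0, 0.07, 1], [0.2, 0, -0.27, 0, 0, 0.11, 1], [0.26, 0, -0.27, 0, 0, 0.14, 1]]

```text
time: 3.7
tool_pos: [0.4228, 0.2339, 0.2016]
tcp_rot: [-2.413, -2.012, -0.003]
wrist_force: [0.8, -0.2, -3.0]
width: 0.203
grip_force: 49.9
```

Call:
play_rows:
  commands:
    - [[0, 0.06, 0, 0, 0, 0, 1], [0, 0.08, 0, 0, 0, 0, 1], [0, 0.08, 0, 0, 0, 0, 1], [0, 0.08, 0, 0, 0, 0, 1]]

```text
time: 4.1
tool_pos: [0.4701, 0.2231, 0.1998]
tcp_rot: [-2.408, -2.016, 0.004]
wrist_force: [-0.6, -0.1, -3.1]
width: 0.199
grip_force: 50.6
```

```bash
python3 -c "
from h import *
p=cam('wrist');im=bot.read_camera('wrist');cv2.imwrite('pics/w3.png',im);np.save('w3.npy',p,allow_pickle=True)
goto([.5,.25,.20],-.175)
print(proj(p,[[.546,.396,.056]]))"
```

```text
opt [-0.0007  0.0003 -0.0006]
opt [5.000e-04 1.100e-03 9.994e-01]
shift [ 0.0531  0.0414 -0.0004] tool [0.4699 0.223  0.1999] q [0.4  0.02 1.99 0.   1.14 0.57] F [-0.68 -0.03 -2.63] t 4.15 tooly [ 0.9844 -0.176  -0.0021] tz [-2.3e-03 -7.0e-04 -1.0e+00]
[[377.88756529 -29.69134758]]
```

View pics/w3.png

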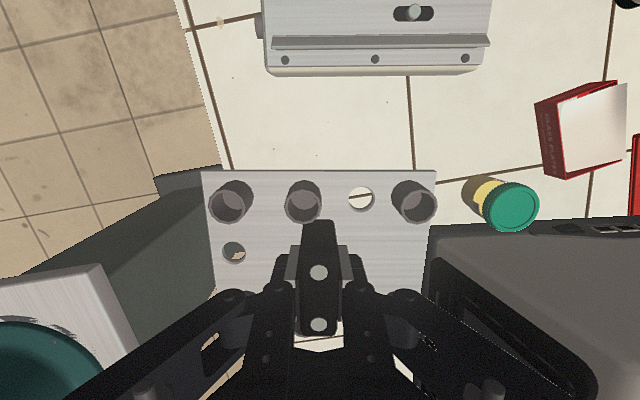

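The plate is held level and square in the jaws, and the shaker's near rail shows at rows 35–75. I'll rise and shift left to see the whole deck.

Call:
play_rows:
  commands:
    - [[0.04, 0, -0.07, 0, 0, 0, 1], [0.08, 0, -0.13, 0, 0, 0, 1], [0.083, 0, -0.167, 0, 0, 0, 1], [0.083, 0, -0.167, 0, 0, 0, 1], [0.083, 0, -0.167, 0, 0, 0, 1]]

```text
time: 4.65
tool_pos: [0.4789, 0.2722, 0.3002]
tcp_rot: [-2.408, -2.017, 0.001]
wrist_force: [0.1, 0.0, -3.0]
width: 0.201
grip_force: 50.8
```

```bash
python3 -c "
from h import *
p=cam('wrist');im=bot.read_camera('wrist');np.save('w4.npy',p,allow_pickle=True);cv2.imwrite('w4raw.png',im)
c=cv2.resize(im[0:200,220:480],None,fx=3,fy=3,interpolation=cv2.INTER_CUBIC);cv2.imwrite('pics/w4.png',c)
goto([.5,.25,.20],-.175)"
```

```text
opt [-0.0008  0.0006 -0.0004]
opt [0.001  0.0012 0.9996]
shift [-0.0291  0.0424  0.1648] tool [0.4783 0.2718 0.2989] q [ 0.47  0.01  1.82 -0.    1.32  0.65] F [-0.56 -0.01 -3.92] t 4.7 tooly [ 0.9845 -0.1754 -0.0025] tz [-0.0028 -0.0015 -1.    ]
```

View pics/w4.png

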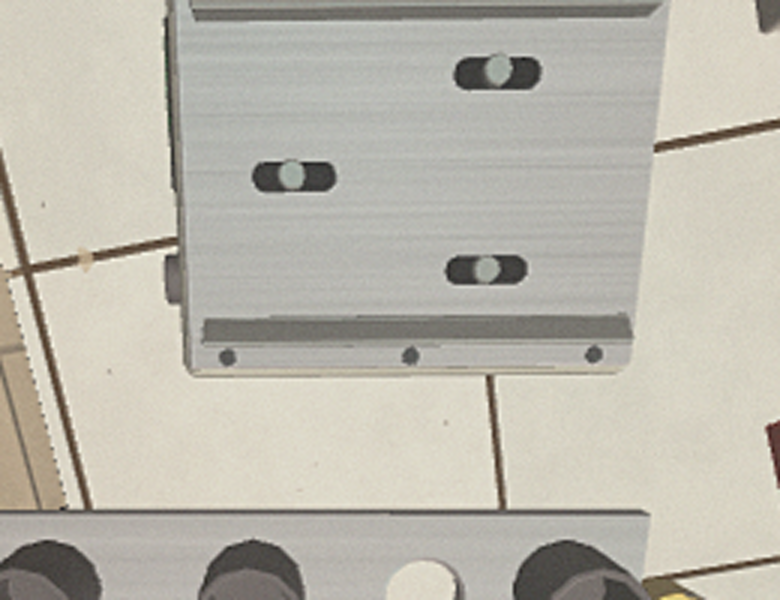

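The deck is fully visible: pins at crop (498,67), (487,268) and (291,174), each near the middle of its slot. The near rail runs from (203,330) to (632,327).

```bash
python3 - <<'E'
from h import *
p=np.load('w4.npy',allow_pickle=True).item()
C=lambda u,v,z:onz(p,220+(u+.5)/3-.5,(v+.5)/3-.5,z)[:2]
def fit(Q):
    M=np.array([[-.052,0],[.024,.034],[.024,-.034]]);a=M-M.mean(0); b=Q-Q.mean(0)
    th=np.arctan2((a[:,0]*b[:,1]-a[:,1]*b[:,0]).sum(),(a*b).sum()); c,s_=np.cos(th),np.sin(th); Rm=np.array([[c,-s_],[s_,c]])
    t=Q.mean(0)-Rm@M.mean(0); return t,th,(Q-(M@Rm.T+t))*1e3
# pin tops: refine by brightness centroid
im=cv2.imread('w4raw.png');
P=np.array([C(*q,.063) for q in((291,174),(499,68),(487,268))]);tp,th,r=fit(P);print('seat',tp,th,r.round(2).tolist())
S=np.array([C(*q,.056) for q in((294,176.5),(497.5,73),(486,269.5))]);ts,th2,r=fit(S);print('slots',ts,th2,r.round(2).tolist())
# rails: inside face foot (deck) and ends of near rail flange
a,b=C(205,319,.078),C(630,313,.078);print('near rail',a,b,np.linalg.norm(b-a),np.arctan2(*(b-a)[::-1]))
f1,f2=C(195,8,.078),C(660,8,.078)
f3,f4=C(195,19,.070),C(648,17,.070); print('far rail',f1,f2,np.linalg.norm(f2-f1),np.arctan2(*(f4-f3)[::-1]))
th0=th
ex=np.array([np.cos(th0),np.sin(th0)]);ey=np.array([-ex[1],ex[0]])
for n,q in(('seat',tp),('slots',ts),('nr1',a),('nr2',b),('fr1',f1),('fr2',f2),('f3',f3),('f4',f4),('boxNL',C(193,372,.05)),('boxNR',C(628,372,.05))): print(n,'along',round((q-ts)@ex*1e3,1),'across',round((q-ts)@ey*1e3,1))
# plate as held: hole & edge
s=bot.read_state();print(s['tool_pos'],s['tcp_rot'])
C2=lambda u,v:C(u,v,s['tool_pos'][2]-.0129-.022)[:2]
print('plate edge yaw',C2(10,511),C2(648,513),np.arctan2(*(C2(648,513)-C2(10,511))[::-1]),'tcp rel corner', (C2(648,513)-s['tool_pos'][:2]))
E
```

```text
seat [0.55148659 0.40026494] -0.16629993063546808 [[-0.25, -0.06], [0.23, -0.03], [0.02, 0.09]]
slots [0.55257348 0.40018713] -0.1674871348055332 [[-0.2, 0.0], [0.15, 0.08], [0.05, -0.09]]
near rail [0.45854091 0.36325615] [0.61814454 0.33704558] 0.16174150809570678 -0.16276999976107306
far rail [0.47621375 0.46270957] [0.63352374 0.43470136] 0.1597838898543929 -0.17242124906647657
seat along -1.1 across -0.1
slots along 0.0 across 0.0
nr1 along -86.6 across -52.0
nr2 along 75.1 across -51.4
fr1 along -85.7 across 49.0
fr2 along 74.1 across 47.4
f3 along -86.6 across 48.2
f4 along 73.2 across 47.2
boxNL along -95.4 across -72.6
boxNR along 87.4 across -74.4
[0.47831224 0.27182532 0.29888294] [-2.40788872 -2.01684718  0.00491324]
plate edge yaw [0.43413057 0.33077442] [0.55065151 0.30966565] -0.1792149353700945 tcp rel corner [0.07233927 0.03784033]
```

```bash
python3 -c "
from h import *
goto([.5318,.4037,.135],-.164)"
```

```text
opt [-0.0008  0.0006 -0.0039]
opt [0.001  0.0012 0.9961]
shift [0.2326 0.0499 0.2726] tool [0.4783 0.2718 0.2989] q [ 0.47  0.01  1.82 -0.    1.32  0.65] F [-0.56 -0.01 -3.92] t 4.7 tooly [ 0.9845 -0.1754 -0.0025] tz [-0.0028 -0.0015 -1.    ]
```

Call:
play_rows:
  commands:
    - [[0.08, 0.018, 0.02, 0, 0, -0.004, 1], [0.155, 0.034, 0.06, 0, 0, -0.004, 1], [0.22, 0.048, 0.11, 0, 0, -0.004, 1], [0.233, 0.05, 0.18, 0, 0, -0.004, 1], [0.233, 0.05, 0.24, 0, 0, -0.004, 1], [0.233, 0.05, 0.272, 0, 0, -0.004, 1], [0.233, 0.05, 0.272, 0, 0, -0.004, 1], [0.233, 0.05, 0.272, 0, 0, -0.004, 1]]

```text
time: 5.5
tool_pos: [0.5324, 0.4041, 0.1357]
tcp_rot: [-2.395, -2.032, 0.006]
wrist_force: [0.8, -0.0, -2.2]
width: 0.202
grip_force: 50.4
```

```bash
python3 - <<'E'
from h import *
goto([.5318,.4037,.1045],-.164)
p=cam('wrist');im=bot.read_camera('wrist');cv2.imwrite('pics/w5.png',im);np.save('w5.npy',p,allow_pickle=True)
goto([.5318,.4037,.1045],-.164)
E
```

```text
opt [-0.0009  0.0009  0.0001]
opt [-0.0014 -0.0014 -0.9999]
shift [-0.0006 -0.0008  0.052 ] tool [0.5324 0.4041 0.1357] q [ 0.61  0.35  1.73 -0.    1.07  0.78] F [ 0.76 -0.03 -2.2 ] t 5.5 tooly [ 0.9866 -0.1629 -0.0028] tz [-0.0032 -0.0023 -1.    ]
opt [-0.      0.      0.0001]
opt [-1.000e-04 -0.000e+00 -9.999e-01]
shift [-0.0025 -0.0026  0.0554] tool [0.5336 0.405  0.1377] q [ 0.61  0.35  1.73 -0.    1.07  0.78] F [-0.04  1.01 -2.13] t 5.55 tooly [ 9.867e-01 -1.628e-01 -1.000e-04] tz [-1.e-04 -1.e-04 -1.e+00]
```

View pics/w5.png

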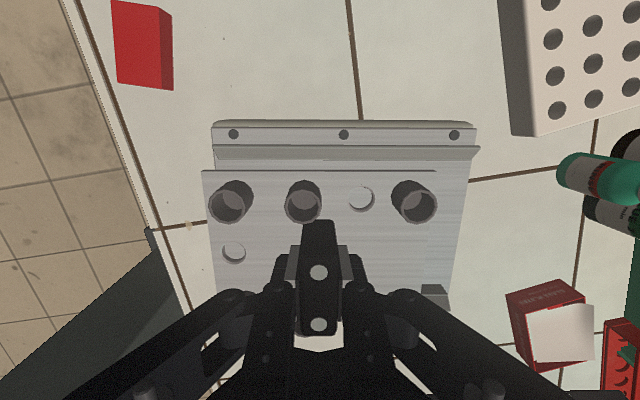

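The plate hangs over the rails, parallel to the far rail (plate edge at row 170, rail lip at about row 150). I'll lower it into the lead-in.

Call:
play_rows:
  commands:
    - [[-0.001, -0.001, 0.01, 0, 0, 0, 1], [-0.001, -0.0015, 0.02, 0, 0, 0, 1], [-0.001, -0.0015, 0.03, 0, 0, 0, 1], [-0.001, -0.0015, 0.038, 0, 0, 0, 1], [-0.001, -0.0015, 0.038, 0, 0, 0, 1]]

```text
time: 6.05
tool_pos: [0.5318, 0.4045, 0.1137]
tcp_rot: [-2.395, -2.033, 0.003]
wrist_force: [-0.1, 0.3, -2.7]
width: 0.205
grip_force: 50.5
```

Call:
play_rows:
  commands:
    - [[0, 0, 0.003, 0, 0, 0, 1], [0, 0, 0.006, 0, 0, 0, 1], [0, 0, 0.008, 0, 0, 0, 1], [0, 0, 0.008, 0, 0, 0, 1]]

```text
time: 6.45
tool_pos: [0.5325, 0.4051, 0.1101]
tcp_rot: [2.395, 2.033, 0.0]
wrist_force: [-0.3, -0.3, -2.5]
width: 0.204
grip_force: 50.6
```

Call:
play_rows:
  commands:
    - [[0, 0, 0.002, 0, 0, 0, 1], [0, 0, 0.004, 0, 0, 0, 1], [0, 0, 0.006, 0, 0, 0, 1], [0, 0, 0.006, 0, 0, 0, 1]]

```text
time: 6.85
tool_pos: [0.5328, 0.4049, 0.1092]
tcp_rot: [2.394, 2.034, 0.001]
wrist_force: [-5.5, -5.2, 9.0]
width: 0.203
grip_force: 52.4
```

Call:
play_rows:
  commands:
    - [[0, 0, 0.001, 0, 0, 0, 1], [0, 0, 0.002, 0, 0, 0, 1], [0, 0, 0.003, 0, 0, 0, 1], [0, 0, 0.003, 0, 0, 0, 1]]

```text
time: 7.25
tool_pos: [0.5323, 0.4048, 0.104]
tcp_rot: [-2.395, -2.033, 0.001]
wrist_force: [0.2, -1.3, -1.7]
width: 0.204
grip_force: 50.8
```

Call:
play_rows:
  commands:
    - [[0, 0, 0.001, 0, 0, 0, 1], [0, 0, 0.001, 0, 0, 0, 1], [0, 0, 0.001, 0, 0, 0, 1]]

```text
time: 7.55
tool_pos: [0.5322, 0.4049, 0.1035]
tcp_rot: [-2.395, -2.033, 0.001]
wrist_force: [-0.1, -0.8, -3.5]
width: 0.201
grip_force: 50.5
```

```bash
python3 - <<'E'
from h import *
p=cam('wrist');im=bot.read_camera('wrist');cv2.imwrite('pics/w6.png',im);np.save('w6.npy',p,allow_pickle=True)
goto([.5318,.4037,.1029],-.164)
im=bot.read_camera('wrist');goto([.5318,.4037,.1029],-.164)
E
```

```text
opt [-0.0002  0.0001  0.0004]
opt [-2.000e-04 -3.000e-04 -9.996e-01]
shift [-0.0021 -0.0004  0.0011] tool [0.5322 0.4049 0.1036] q [0.61 0.38 1.75 0.   1.01 0.78] F [-1.12 -1.21 -3.89] t 7.6 tooly [ 9.868e-01 -1.622e-01 -6.000e-04] tz [-6.e-04 -4.e-04 -1.e+00]
opt [-0.0002  0.0001  0.0004]
opt [-2.000e-04 -3.000e-04 -9.996e-01]
shift [-0.0021 -0.0004  0.0012] tool [0.5322 0.4049 0.1036] q [0.61 0.38 1.75 0.   1.01 0.78] F [ 0.47 -1.16 -3.37] t 7.65 tooly [ 9.868e-01 -1.622e-01 -5.000e-04] tz [-6.e-04 -4.e-04 -1.e+00]
```

View pics/w6.png

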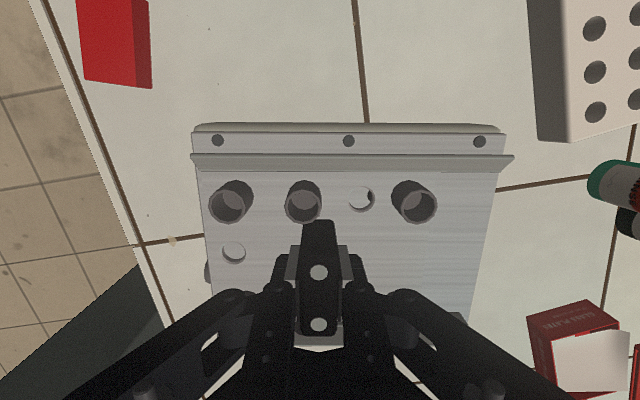

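The plate is inside the rails, its left edge tucked under the far lip. The rail pushes it about 1 N sideways, so I'll ease off slightly and lower to the pins.

Call:
play_rows:
  commands:
    - [[-0.001, 0, 0.001, 0, 0, 0, 1], [-0.0015, 0, 0.001, 0, 0, 0, 1], [-0.0015, 0, 0.001, 0, 0, 0, 1]]

```text
time: 7.95
tool_pos: [0.5324, 0.4044, 0.1037]
tcp_rot: [-2.395, -2.033, -0.001]
wrist_force: [-0.2, -0.4, -2.8]
width: 0.207
grip_force: 50.6
```

Call:
play_rows:
  commands:
    - [[0, 0, 0.001, 0, 0, 0, 1], [0, 0, 0.001, 0, 0, 0, 1], [0, 0, 0.001, 0, 0, 0, 1]]

```text
time: 8.25
tool_pos: [0.5324, 0.4043, 0.103]
tcp_rot: [-2.395, -2.033, -0.001]
wrist_force: [-0.6, 0.5, -3.2]
width: 0.203
grip_force: 50.6
```

Call:
play_rows:
  commands:
    - [[0, 0, 0.001, 0, 0, 0, 1], [0, 0, 0.001, 0, 0, 0, 1], [0, 0, 0.001, 0, 0, 0, 1]]

```text
time: 8.55
tool_pos: [0.5324, 0.4043, 0.1029]
tcp_rot: [-2.395, -2.033, -0.001]
wrist_force: [-2.4, -0.9, 2.4]
width: 0.2
grip_force: 51.3
```

Call:
play_rows:
  commands:
    - [[0, 0, 0.001, 0, 0, 0, 1], [0, 0, 0.001, 0, 0, 0, 1], [0, 0, 0.001, 0, 0, 0, 1]]

```text
time: 8.85
tool_pos: [0.5324, 0.4043, 0.1029]
tcp_rot: [-2.395, -2.033, -0.001]
wrist_force: [-3.2, -1.8, 6.1]
width: 0.201
grip_force: 52.0
```

Contact came at the predicted height (TCP 0.1029), so the plate now lies on the pins. I'll relieve the pressure and open the jaws slightly, so the near pad can push while the plate stays free to drop.

Call:
play_rows:
  commands:
    - [[0, 0, -0.0012, 0, 0, 0, 1], [0, 0, -0.0012, 0, 0, 0, 0.4], [0, 0, -0.0012, 0, 0, 0, 0.4], [0, 0, -0.0012, 0, 0, 0, 0.4], [0, 0, -0.0012, 0, 0, 0, 0.4]]

```text
time: 9.35
tool_pos: [0.5324, 0.404, 0.1021]
tcp_rot: [2.395, 2.033, -0.0]
wrist_force: [0.8, 0.6, 0.1]
width: 0.298
grip_force: 0.0
```

```bash
python3 - <<'E'
from h import *
p=cam('wrist');im=bot.read_camera('wrist');cv2.imwrite('pics/w7.png',im)
goto([.5318,.4037,.1029],-.1665)
E
```

```text
opt [-0.      0.      0.0011]
opt [-0.     -0.     -0.9989]
shift [-0.0007 -0.0008 -0.0013] tool [0.5323 0.4041 0.1021] q [ 0.61  0.38  1.75 -0.    1.01  0.77] F [ 0.33 -0.21 -0.36] t 9.4 tooly [ 9.868e-01 -1.622e-01 -1.000e-04] tz [-1.e-04 -1.e-04 -1.e+00]
```

View pics/w7.png

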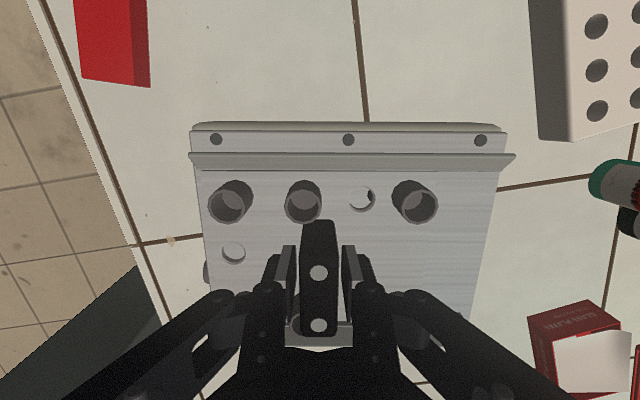

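The jaws stand clear on both sides of the handle, and the plate rests level and free. Starting the slow push.

Call:
play_rows:
  commands:
    - [[0, 0.002, 0, 0, 0, 0, 0.4], [0, 0.004, 0, 0, 0, 0, 0.4], [0, 0.0055, 0, 0, 0, 0, 0.4], [0, 0.007, 0, 0, 0, 0, 0.4], [0, 0.0085, 0, 0, 0, 0, 0.4], [0, 0.01, 0, 0, 0, 0, 0.4], [0, 0.0115, 0, 0, 0, 0, 0.4], [0, 0.013, 0, 0, 0, 0, 0.4]]

```text
time: 10.2
tool_pos: [0.5398, 0.4029, 0.1024]
tcp_rot: [-2.395, -2.033, 0.0]
wrist_force: [-3.2, 0.6, 2.7]
width: 0.303
grip_force: 1.6
```

Call:
play_rows:
  commands:
    - [[0, 0.0015, 0, 0, 0, 0, 0.4], [0, 0.003, 0, 0, 0, 0, 0.4], [0, 0.0045, 0, 0, 0, 0, 0.4], [0, 0.006, 0, 0, 0, 0, 0.4], [0, 0.0075, 0, 0, 0, 0, 0.4]]

```text
time: 10.7
tool_pos: [0.5445, 0.4021, 0.1023]
tcp_rot: [-2.395, -2.033, 0.0]
wrist_force: [-3.2, 0.8, 1.5]
width: 0.301
grip_force: 1.6
```

Call:
play_rows:
  commands:
    - [[0, 0.0015, 0, 0, 0, 0, 0.4], [0, 0.003, 0, 0, 0, 0, 0.4], [0, 0.0045, 0, 0, 0, 0, 0.4], [0, 0.006, 0, 0, 0, 0, 0.4]]

```text
time: 11.1
tool_pos: [0.5481, 0.4015, 0.1023]
tcp_rot: [-2.395, -2.033, 0.0]
wrist_force: [-2.5, -0.6, 2.5]
width: 0.299
grip_force: 1.6
```

Call:
play_rows:
  commands:
    - [[0, 0.001, 0, 0, 0, 0, 0.4], [0, 0.002, 0, 0, 0, 0, 0.4], [0, 0.003, 0, 0, 0, 0, 0.4], [0, 0.004, 0, 0, 0, 0, 0.4], [0, 0.005, 0, 0, 0, 0, 0.4]]

```text
time: 11.6
tool_pos: [0.551, 0.401, 0.1023]
tcp_rot: [2.395, 2.033, -0.0]
wrist_force: [-3.0, 0.7, 2.0]
width: 0.299
grip_force: 1.6
```

Call:
play_rows:
  commands:
    - [[0, 0.001, 0, 0, 0, 0, 0.4], [0, 0.002, 0, 0, 0, 0, 0.4], [0, 0.003, 0, 0, 0, 0, 0.4]]

```text
time: 11.9
tool_pos: [0.5528, 0.4007, 0.1023]
tcp_rot: [2.395, 2.033, 0.0]
wrist_force: [-3.2, 1.2, 2.3]
width: 0.298
grip_force: 1.4
```

Call:
play_rows:
  commands:
    - [[0, 0.001, 0, 0, 0, 0, 0.4], [0, 0.002, 0, 0, 0, 0, 0.4]]

```text
time: 12.1
tool_pos: [0.5543, 0.4003, 0.1021]
tcp_rot: [2.394, 2.033, 0.0]
wrist_force: [-1.6, -0.7, -1.1]
width: 0.301
grip_force: 0.6
```

Call:
play_rows:
  commands:
    - [[0, 0.001, 0, 0, 0, 0, 0.4], [0, 0.002, 0, 0, 0, 0, 0.4]]

```text
time: 12.3
tool_pos: [0.5551, 0.4002, 0.1022]
tcp_rot: [-2.395, -2.033, 0.001]
wrist_force: [-2.6, 0.6, 1.1]
width: 0.303
grip_force: 1.0
```

```bash
cat >> h.py <<'E'
def dots(im):
    g=cv2.cvtColor(im,cv2.COLOR_BGR2GRAY)[255:345,285:355]
    m=(g>110).astype(np.uint8);n,l,st,ce=cv2.connectedComponentsWithStats(m)
    return [(int(st[i,4]),(ce[i]+[285,255]).round(1).tolist()) for i in range(1,n) if 100<st[i,4]<600 and abs(st[i,2]-st[i,3])<6]
E
python3 - <<'E'
from h import *
for n in('w3','w6','w7'): print(n,dots(cv2.imread(f'pics/{n}.png')))
im=bot.read_camera('wrist');cv2.imwrite('w8.png',im);print('now',dots(im));goto([.5515,.4003,.1],-.1665)
E
```

```text
w3 [(211, [318.5, 272.2]), (172, [318.4, 324.1])]
w6 [(202, [318.6, 272.2]), (162, [318.4, 324.1])]
w7 [(205, [318.5, 272.7]), (163, [318.5, 324.9])]
now [(186, [310.2, 264.7]), (151, [310.7, 315.0])]
opt [-0.      0.0001  0.0011]
opt [-1.000e-04 -1.000e-04 -9.989e-01]
shift [-0.0009 -0.0061  0.0036] tool [0.5552 0.4002 0.1022] q [ 0.59  0.41  1.72 -0.    1.02  0.75] F [-1.81  0.15 -0.05] t 12.35 tooly [ 9.867e-01 -1.623e-01 -1.000e-04] tz [-1.e-04 -2.e-04 -1.e+00]
```

```bash
cat >> h.py <<'E'
def cups(im,ref=None):
    ref=cv2.imread('pics/w7.png') if ref is None else ref; out=[]
    for (u,v) in((232,201),(303,202),(415,201),(234,252)):
        b=(-1,)
        for sc in(1,.98,.96,.94):
            t=cv2.resize(ref[v-24:v+25,u-26:u+27] if v<240 else ref[v-16:v+17,u-18:u+19],None,fx=sc,fy=sc,interpolation=cv2.INTER_AREA)
            r=cv2.matchTemplate(im[130:290,170:470],t,cv2.TM_CCOEFF_NORMED)
            _,mx,_,(x,y)=cv2.minMaxLoc(r)
            if mx>b[0]: b=(round(mx,3),sc,170+x+t.shape[1]/2,130+y+t.shape[0]/2)
        out.append(b)
    return out
E
python3 - <<'E'
from h import *
for n in('pics/w6','pics/w7','w8'): 
    c=cups(cv2.imread(n+'.png'));print(n,c,'span',c[2][2]-c[0][2],c[1][2]-c[0][2])
p=cam('wrist'); print('cam',ray(p,320,200))
E
```

```text
pics/w6 [(0.981, 1, 232.5, 201.5), (0.991, 1, 303.5, 202.5), (0.983, 1, 414.5, 201.5), (0.953, 0.96, 235.0, 253.0)] span 182.0 71.0
pics/w7 [(1.0, 1, 232.5, 201.5), (1.0, 1, 303.5, 202.5), (1.0, 1, 415.5, 201.5), (1.0, 1, 234.5, 252.5)] span 183.0 71.0
w8 [(0.98, 0.96, 229.5, 197.5), (0.971, 0.96, 297.5, 199.5), (0.976, 0.94, 404.0, 198.0), (0.459, 0.94, 229.5, 233.5)] span 174.5 68.0
cam (array([0.56713628, 0.48066001, 0.22054814]), array([-0.04291811, -0.29908521, -0.95335641]))
```

The cup spacing shrank from 183 to 174.5 px, consistent with a 7 mm drop. I'll centre the jaws off the handle and verify seating by pose estimation.

Call:
play_rows:
  commands:
    - [[0, -0.003, 0, 0, 0, 0, 0.4], [0, -0.006, 0, 0, 0, 0, 0.4], [0, -0.006, 0, 0, 0, 0, 0.4], [0, -0.006, 0, 0, 0, 0, 0.4]]

```text
time: 12.75
tool_pos: [0.5517, 0.401, 0.1025]
tcp_rot: [2.395, 2.033, 0.001]
wrist_force: [-0.2, -0.5, -0.1]
width: 0.3
grip_force: 0.0
```

```bash
cat > chk.py <<'E'
from h import *
p=cam('wrist');im=bot.read_camera('wrist');cv2.imwrite('w9.png',im)
goto([.5515,.4003,.1],-.1665)
ref=cv2.imread('pics/w7.png')
# reference points in camera frame at w7: planes z_world=.088 (rims), .112 (handle top); camera rot/height as now apart from TCP z change
f=200/np.tan(np.radians(p['fov_y'])/2);K=np.array([[f,0,p['cx']],[0,f,p['cy']],[0,0,1]])
a=[c[2:] for c in cups(ref)[:3]]; da=[d[1] for d in sorted(dots(ref),key=lambda d:d[1][1])]
b=[c[2:] for c in cups(im)[:3]]; db=[d[1] for d in sorted(dots(im),key=lambda d:d[1][1])]
print(b,db)
X=np.array([onz(p,*q,.088) for q in a]+[onz(p,*q,.112) for q in da]); U=np.array(b+db)
rv0=np.array(p['rvec']).reshape(3,1);tv0=np.array(p['tvec']).reshape(3,1)
ok,rv,tv=cv2.solvePnP(X,U,K,None,rv0.copy(),tv0.copy(),True,cv2.SOLVEPNP_ITERATIVE)
# plate motion: X' with R0 X'+t0 = R X + t
R0=cv2.Rodrigues(rv0)[0];R1=cv2.Rodrigues(rv)[0]
G=R0.T@R1; c=X.mean(0); c2=R0.T@(R1@c.reshape(3,1)+tv-tv0); print('shift mm',(c2.ravel()-c)*1e3,'rot deg',np.degrees(R.from_matrix(G).as_rotvec()).round(2))
e=cv2.projectPoints(X,rv,tv,K,None)[0][:,0]-U; print('res px',np.abs(e).max())
E
python3 chk.py
```

```text
opt [ 0.0001 -0.0001  0.0012]
opt [ 1.000e-04  2.000e-04 -9.988e-01]
shift [-0.0012 -0.0001  0.0042] tool [0.5517 0.401  0.1025] q [ 0.59  0.4   1.72 -0.    1.02  0.75] F [0.14 0.5  0.26] t 12.8 tooly [ 9.868e-01 -1.620e-01  4.000e-04] tz [ 5.e-04  1.e-04 -1.e+00]
[(236.0, 198.0), (304.0, 199.0), (410.5, 198.5)] [[318.0, 264.7], [318.0, 314.7]]
shift mm [-0.27317637 -0.47816968 -7.47621329] rot deg [ 0.23  0.11 -0.2 ]
res px 0.30886852840137635
```

The plate has dropped 7 mm, level to about 0.25° and centred. Retracting straight up.

Call:
play_rows:
  commands:
    - [[0, 0, -0.01, 0, 0, 0, 0.3], [0, 0, -0.03, 0, 0, 0, 0.3], [0, 0, -0.07, 0, 0, 0, 0.3], [0, 0, -0.13, 0, 0, 0, 0.3], [0, 0, -0.2, 0, 0, 0, 0.3], [0, 0, -0.25, 0, 0, 0, 0.3], [0, 0, -0.25, 0, 0, 0, 0.3], [0, 0, -0.25, 0, 0, 0, 0.3]]

```text
time: 13.6
tool_pos: [0.5523, 0.4014, 0.2551]
tcp_rot: [2.394, 2.033, 0.007]
wrist_force: [-0.5, 0.0, -0.8]
width: 0.355
grip_force: 0.0
```

```bash
python3 - <<'E'
from h import *
p=cam('wrist');im=bot.read_camera('wrist');cv2.imwrite('w10.png',im);g=cv2.cvtColor(im,cv2.COLOR_BGR2GRAY)
c=proj(p,[[.5515,.4003,.105],[.5515,.4003,.061]]);print('pred handle top, plate centre',c.round(1))
u,v=c[0].round().astype(int);w=g[v-25:v+26,u-25:u+26]; m=(w<60).astype(np.uint8)
n,l,st,ce=cv2.connectedComponentsWithStats(m);k=1+np.argmax(st[1:,4]);print('handle blob',st[k],ce[k]+[u-25,v-25])
s=bot.read_state();print(s['tool_pos'],s['wrist_force'],s['time'])
E
```

```text
pred handle top, plate centre [[318.4 198. ]
 [318.3 186.8]]
handle blob [ 10   0  23  46 673] [316.61961367 195.41753343]
[0.55149332 0.40088145 0.25294361] [ 0.4176262  -0.48028393 -0.57652811] 13.65
```

The handle is where it should be for a seated plate, and the robot is clear of everything. Handing in.

```bash
python3 -c "
from workcell import bot
print(bot.finish_job())"
```

```text
the job is handed in; nothing more can be done
None
```

The tube plate is seated flat on the shaker's three pins, by my camera check (about 7 mm drop, tilt under 0.5°), nothing else was touched, and I handed the job in at about 14 s; no verdict came back.

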